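# Shut and lock the document chest

### The arm

A 6-joint arm with a two-finger parallel gripper is mounted at the origin on the work surface. World frame = base frame: x ahead of the robot, y to its left, z up, the work surface at z = 0. Lengths are in m, angles in rad, forces in N, time in s.
With the tool pointing down it reaches from about 0.3 to 0.875 m from the base axis. Payload 6.4 kg.
Tool frame: the origin (TCP) lies at the very end of the fingers, on their centre line; the grasp point (between the pads) lies 19 mm behind it (ctrl.grip_point_offset is the z of the grasp point in the tool frame, in m); z points along the fingers, y is the direction in which the jaws open and shut (so a half turn about z gives the same grasp; the last joint's range is limited). The gripper opens to 85 mm and grips with 20 to 120 N. Pads are 22 mm wide; open, the fingers measure 114 mm over their backs; the gripper's body (76 mm by 85 mm) begins 54 mm behind the grasp point. The pads swing forward as they close: fully open they stand 13 mm farther back than shut.
Start: joints at [1.111, 0.181, 1.607, -0, 1.354, -0.206], TCP at [0.144, 0.557, 0.231] pointing down, gripper open.
Joint ranges: [-2.99, 2.99], [-0.89, 2.07], [0.3, 2.58], [-1.14, 4.28], [0, 2.63], [-3.12, 3.12]. Speed limits (rad/s): [2.57, 2.57, 3.01, 3.14, 3.14, 3.14].

### API

Orientations are given as a unit quaternion [w, x, y, z].
In Python, from bench import status, cams, ctrl gives the robot as it stands.
- The arm moves only by the shell command python3 -m handwheel 'ROWS'. ROWS is JSON, a list of rows, each an object with "grip": the finger opening in cm, from 0 to 8.54; "linear": the shift along the tool's x, y, z in cm, a list of three; "rotation": the turn, a rotation vector about the tool's x, y, z in degrees, a list of three. A call has 1 to 12 rows; each row is the pose to reach, as a shift and turn from the pose commanded when the call began, along the tool's axes at that moment; what a row does not reach only later rows make up. A row lasts 1/12 s, in which the tool goes at most 41.7 mm and 7.16 degrees, less where a joint would pass 70% of its speed; a pose out of reach is approached as far as the arm can. A call with a gripper value outside its range is refused whole. The fingers move at their own pace and stop on an object; the grip force is fixed at half the most. Time passes only in rows, so rows that repeat a pose let the fingers close. It gives the time, the measured TCP pose, the force and the opening at its end, in the units of the state.
- status.get_obs(): the state, without advancing time (a new reading comes with each control period).
- cams.camera(name): name is "side" or "top"; returns the picture (480x640x3 uint8, red, green, blue); there is no depth.
- cams.camera_info(name): a dict with "fovy" (degrees; the focal length in pixels is half the picture's height over the tangent of half this angle, whatever the lens; pixels are square), "cx", "cy" (the principal point, pixels), "world_from_camera" (4x4, takes a point from camera to world coordinates). Camera axes: x right, y down, z forward; pixel columns grow to the right and rows downward; lengths in m; the calibration is good to about 2 mm. A picture is of the moment at which its call begins. camera_info takes no time and is no camera call.
- ctrl.hand_in(): hands the job in, once; it reports no verdict.
The state is a dict: "time_s": time; "q": joint angles; "dq": joint speeds; "joint_efforts": joint torques, N m; "eef_pos": TCP position; "eef_rot": TCP orientation; "wrist_force": force on the tool from outside, world axes, zero at the start; "torque": the same for the moment, N m; "opening": opening from 0.0 (shut) to 1.0 (fully open).
Only numpy, scipy, OpenCV 4.12 (cv2) and the standard library are available. Lean on these libraries where they do the work, as an engineer would, in place of code of your own. Each camera call takes 0.05 s, during which the arm holds its last target.

### The job

Push the open lid of the blue document chest fully shut. Then lock it with the black knob on the lid: push the knob in, turn it clockwise past its safety stop, and keep turning until it clicks past the stiff point into its locked notch, with the white stripe at the green dot; let go so that the knob springs back out, and leave the other things on the desk where they are.

Things in the scene. Friction and masses are not known exactly. Their poses are not given: they have to be found in the camera images.
- chest: Blue steel document chest standing fixed on the desk, open on top: 220 (x) x 300 (y) x 110 mm high, walls 8 mm. Origin: centre of its underside, on the desk. Its x axis points from the front edge (nearer the robot) to the hinge side, z up.
- lid (a joint): Lid hinge angle in rad: 0 fully shut, grows as the front of the lid rises; starts between 0.4 and 0.85, can go to 1.2. The hinge is stiff: the lid stays where it is left and shuts under about 1 to 4 N pushed down at its front edge.
- lid_hinge (a point): Middle of the hinge line, on the chest's far top edge (chest frame: x +110 mm, z 110 mm). Fixed. The hinge line runs along the chest's y axis. The lid is a flat plate 224 mm from hinge to front edge, 304 mm wide, 14 mm thick; it lies above this line when shut.
- lid_lip (a point): Point on the top face of the lid, midway along its width, 210 mm from the hinge line and 14 mm inside the front edge, 14 mm above the lid's underside. Frame: the lid's own: x from front edge to hinge, z out of the top face.
- press (a joint): How far the lock knob is pushed in, in m: 0 out (sprung), 0.006 fully in. The spring takes 4 N to start and 10 N fully in; the knob must be in by more than 0.0035 to pass the safety stop.
- knob (a joint): Lock knob angle in rad, growing clockwise seen from above. 0: white stripe at the red dot (chest's +y); starts at 0 to 0.3. A safety stop blocks it at 0.5 unless pushed in; keep it in until 0.95, then in or out. It stays where left, until a sprung detent resists from 1.48 with up to 0.3 N m; past the detent's top at 1.75 it snaps to its locked notch at the end stop, 1.95 (stripe at green dot).
- knob_top (a point): Centre of the top of the knob's grip bar, on the knob's axis, 145 mm from the hinge line, midway along the lid's width, 45 mm above the lid's top face when out. Turns with the knob: x along the bar towards its white stripe, z out of the lid. The black bar is 84 mm long, 14 mm thick, 26 mm high.
- knob_disc (a point): On the knob's axis, 26 mm below knob_top: the level upper face of the black disc (radius 36 mm, 8 mm thick) that carries the bar and turns and sinks with it; the bar overhangs the disc by 6 mm at each end. Pressing on disc or bar pushes the knob in. Below it is an aluminium plate of radius 52 mm with the red and green dots, 7 mm under the disc when out.
- speaker: Black cylindrical speaker, radius 42 mm, 130 mm tall, upright. Origin: centre of its underside. Stays where it is.
- stapler: Red and black stapler, 130 x 36 x 49 mm, long axis x. Origin: centre of its underside. Stays where it is.
- mug: White mug, radius 40 mm, 90 mm tall, handle to its +y. Origin: centre of its underside. Stays where it is.
- paperweight: Green glass paperweight, radius 34 mm, 40 mm tall. Origin: centre of its underside. Stays where it is.
- tape: Grey tape dispenser, 130 x 50 x 78 mm. Origin: centre of its underside. Stays where it is.

How it is judged:
By the outcome, as a careful person would: the job done as asked, in the order asked, and still so for the second after the job is handed in, with the robot touching nothing.
It also fails if it takes over 64 s, if anything falls off the work surface, if the arm or the gripper's body presses on something with over 40 N, if the wrist force passes 120 N, or if a joint passes its speed limit or range.

## Working session

There is one attempt and no reset: what is moved stays moved. The work goes in short steps, Python scripts to look and compute and a shell command to move; the robot and the scene stay as the last step left them, time stands still between calls to the robot, and variables do not carry over. Pictures are saved under pics/ and viewed, and the job is handed in when it is done.

```bash
mkdir -p pics; ls; python3 - <<'E'
from bench import status,cams,ctrl
import cv2,numpy as np
print(status.get_obs(), ctrl.grip_point_offset)
for n in("side","top"):
    i=cams.camera_info(n);print(n,i)
    cv2.imwrite(f"pics/{n}0.png",cams.camera(n)[:,:,::-1])
E
```

```text
pics
{'time_s': 0.0, 'q': array([ 1.11067918e+00,  1.81537421e-01,  1.60801417e+00, -9.79764704e-06,
        1.35377975e+00, -2.06312172e-01]), 'dq': array([-1.93429174e-03, -7.82775721e-05,  1.25307783e-03,  3.67032767e-05,
        2.97602221e-05,  8.83686218e-04]), 'joint_efforts': array([-8.19987181e-04, -4.44901586e+01, -3.51314092e+01, -4.80804629e-04,
        9.36078111e-03,  4.06243521e-05]), 'eef_pos': array([0.14411955, 0.55607797, 0.2303832 ]), 'eef_rot': array([-2.79827297e-04,  1.26561053e-01,  9.91958439e-01, -8.23090707e-04]), 'wrist_force': array([0.30800473, 0.8251281 , 0.47512348]), 'torque': array([-0.00296633,  0.00957441, -0.01114459]), 'opening': 1.000411929323564} -0.0187
side {'fovy': 49.56186819075039, 'cx': 312.2486360441589, 'cy': 243.12931576453715, 'world_from_camera': array([[ 0.84362473, -0.36264609,  0.39596101,  0.039864  ],
       [-0.53665466, -0.59324339,  0.60005338, -0.75298237],
       [ 0.01729424, -0.71871419, -0.69509051,  0.99304711],
       [ 0.        ,  0.        ,  0.        ,  1.        ]])}
top {'fovy': 55.037254126033986, 'cx': 321.56140639648754, 'cy': 239.65400726147325, 'world_from_camera': array([[-2.93331468e-02, -9.95809285e-01,  8.66223692e-02,
         3.97723423e-01],
       [-9.99547692e-01,  2.86472175e-02, -9.15137866e-03,
        -6.25101326e-04],
       [ 6.63153800e-03, -8.68516279e-02, -9.96199186e-01,
         1.40936522e+00],
       [ 0.00000000e+00,  0.00000000e+00,  0.00000000e+00,
         1.00000000e+00]])}
```

View pics/side0.png

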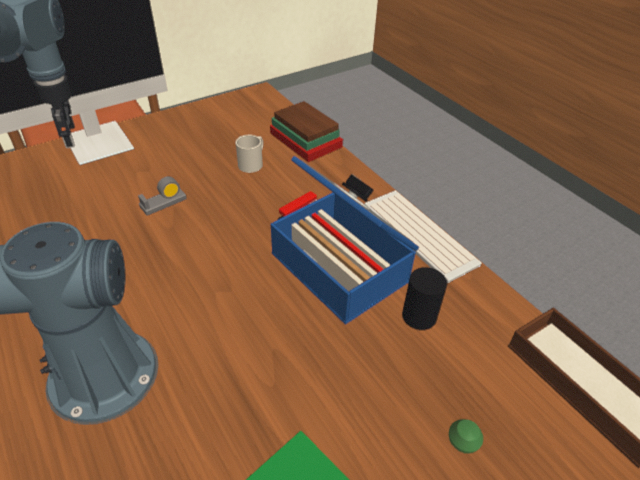

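View pics/top0.png

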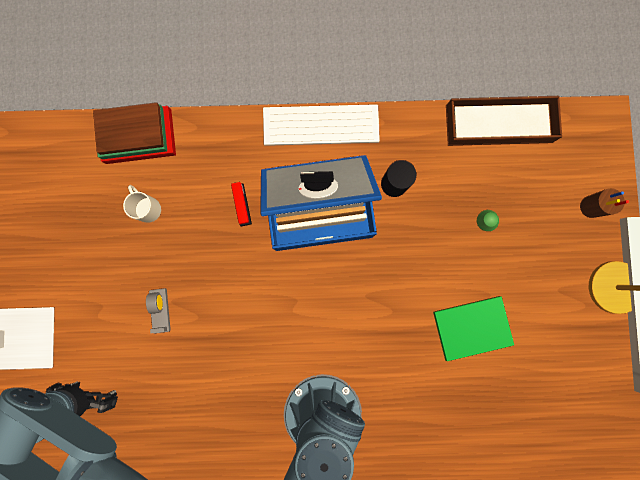

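The top view shows the chest at about (320,205), with the lid open and the knob at (317,182). The speaker is at (399,178) and the stapler at (241,204). I'll zoom in for the corners.

```bash
python3 - <<'E'
import cv2
t=cv2.imread("pics/top0.png");s=cv2.imread("pics/side0.png")
cv2.imwrite("pics/topz.png",cv2.resize(t[145:265,230:430],None,fx=4,fy=4,interpolation=cv2.INTER_CUBIC))
cv2.imwrite("pics/sidez.png",cv2.resize(s[145:335,255:455],None,fx=3,fy=3,interpolation=cv2.INTER_CUBIC))
E
```

```text
(no output)
```

View pics/topz.png

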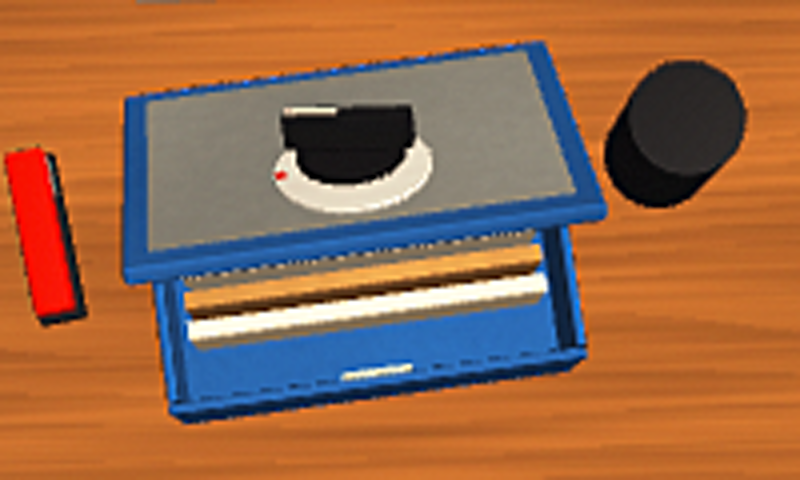

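View pics/sidez.png

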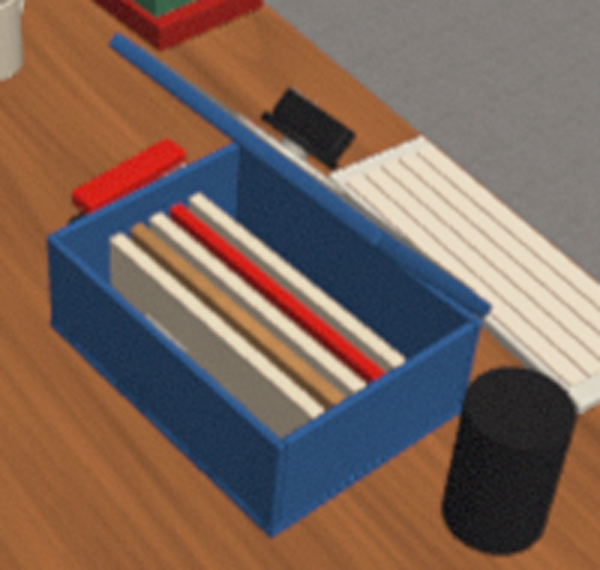

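```bash
cat > h.py <<'E'
import numpy as np
from bench import status,cams,ctrl
def ray(n,u,v):
    i=cams.camera_info(n);f=240/np.tan(np.radians(i["fovy"])/2);T=np.array(i["world_from_camera"])
    d=T[:3,:3]@np.array([(u-i["cx"])/f,(v-i["cy"])/f,1]);return T[:3,3],d/np.linalg.norm(d)
def plane(n,u,v,z):
    o,d=ray(n,u,v);return o+d*(z-o[2])/d[2]
def tri(a,b):
    o1,d1=ray("top",*a);o2,d2=ray("side",*b)
    s=np.linalg.lstsq(np.c_[d1,-d2],o2-o1,rcond=None)[0];p,q=o1+d1*s[0],o2+d2*s[1]
    return (p+q)/2,np.linalg.norm(p-q)
def proj(n,p):
    i=cams.camera_info(n);f=240/np.tan(np.radians(i["fovy"])/2);T=np.linalg.inv(np.array(i["world_from_camera"]))
    c=T[:3,:3]@np.array(p)+T[:3,3];return np.array([i["cx"]+f*c[0]/c[2],i["cy"]+f*c[1]/c[2]])
E
python3 - <<'E'
from h import *
tz=lambda x,y:(230+x/4,145+y/4); sz=lambda x,y:(255+x/3,145+y/3)
r=lambda a:np.round(a,4)
A,B,C=[plane("side",*sz(*p),.11) for p in((50,238),(280,440),(480,318))]
print("side A,B,C",r(A),r(B),r(C),np.linalg.norm(A-B),np.linalg.norm(B-C))
At,Bt=[plane("top",*tz(*p),.11) for p in((170,405),(584,350))]
print("top A,B",r(At),r(Bt),np.linalg.norm(At-Bt))
d=(A-B)/np.linalg.norm(A-B);print("yaw",np.degrees(np.arctan2(-d[0],d[1])))
d=(At-Bt);print("yaw top",np.degrees(np.arctan2(-d[0],d[1])))
print("speaker top",r(plane("top",*tz(687,117),.13)))
E
```

```text
side A,B,C [0.4919 0.1208 0.11  ] [ 0.528  -0.1642  0.11  ] [ 0.7402 -0.1434  0.11  ] 0.2872273110557718 0.2132572145406136
top A,B [0.496  0.1266 0.11  ] [ 0.5266 -0.1676  0.11  ] 0.2957285037705936
yaw 7.216703081857884
yaw top 5.947077834395485
speaker top [ 0.6879 -0.2443  0.13  ]
```

```bash
python3 - <<'E'
from h import *
from scipy.optimize import brentq
tz=lambda x,y:(230+x/4,145+y/4); sz=lambda x,y:(255+x/3,145+y/3)
p,g=tri(tz(125,272),sz(115,38));print("front+y lid corner",p,g)
yaw=np.radians(6.);c=np.array([.511,-.0205,0])+.11*np.array([np.cos(yaw),np.sin(yaw),0])
R=np.array([[np.cos(yaw),-np.sin(yaw),0],[np.sin(yaw),np.cos(yaw),0],[0,0,1]])
w=lambda q:c+R@q
H=w([.11,0,.11]);print("centre",c,"hinge",H)
print("corner in chest frame",R.T@(p-c))
lp=lambda th,s,y,h:w(np.array([.11-s*np.cos(th)+h*np.sin(th),y,.11+s*np.sin(th)+h*np.cos(th)]))
for y,px in((.152,tz(125,270)),(-.152,tz(605,210))):
    # front top edge row in the top view
    for th in np.arange(.4,.9,.05):
        print(round(th,2),np.round(proj("top",lp(th,.224,y,.014))-px,1),end=' ')
    print()
for th in np.arange(.45,.75,.05):
    print(round(th,2),np.round(proj("side",lp(th,.224,.152,.014)),1),"meas",sz(115,38), "hinge",np.round(proj("top",lp(th,0,.152,.014)),1),tz(125,97),np.round(proj("top",lp(th,0,-.152,.014)),1),tz(543,42))
E
```

```text
front+y lid corner [0.56681324 0.13643424 0.27670583] 4.654920178824143e-05
centre [ 0.62039741 -0.00900187  0.        ] hinge [0.72979482 0.00249626 0.11      ]
corner in chest frame [-0.03808842  0.15024047  0.27670583]
0.4 [ 5.  24.1] 0.45 [ 4.3 21.8] 0.5 [ 3.6 19.2] 0.55 [ 2.9 16.4] 0.6 [ 2.1 13.4] 0.65 [ 1.4 10.2] 0.7 [0.6 6.8] 0.75 [-0.2  3.3] 0.8 [-1.  -0.5] 0.85 [-1.8 -4.4] 
0.4 [ 0.  23.8] 0.45 [ 0.2 21.3] 0.5 [ 0.4 18.6] 0.55 [ 0.6 15.7] 0.6 [ 0.7 12.7] 0.65 [0.7 9.4] 0.7 [0.7 5.9] 0.75 [0.7 2.3] 0.8 [ 0.7 -1.6] 0.85 [ 0.5 -5.5] 
0.45 [277.4 183.6] meas (293.3333333333333, 157.66666666666666) hinge [260.7 167.6] (261.25, 169.25) [366.6 153.8] (365.75, 155.5)
0.5 [279.2 179.6] meas (293.3333333333333, 157.66666666666666) hinge [260.7 167.4] (261.25, 169.25) [366.5 153.6] (365.75, 155.5)
0.55 [281.2 175.5] meas (293.3333333333333, 157.66666666666666) hinge [260.7 167.2] (261.25, 169.25) [366.5 153.4] (365.75, 155.5)
0.6 [283.4 171.5] meas (293.3333333333333, 157.66666666666666) hinge [260.7 167. ] (261.25, 169.25) [366.5 153.2] (365.75, 155.5)
0.65 [285.7 167.4] meas (293.3333333333333, 157.66666666666666) hinge [260.7 166.9] (261.25, 169.25) [366.4 153.1] (365.75, 155.5)
0.7 [288.2 163.5] meas (293.3333333333333, 157.66666666666666) hinge [260.7 166.7] (261.25, 169.25) [366.4 152.9] (365.75, 155.5)
```

```bash
cat >> h.py <<'E'
from scipy.spatial.transform import Rotation as Ro
def cur():
    o=status.get_obs();q=o["eef_rot"];return np.array(o["eef_pos"]),Ro.from_quat([q[1],q[2],q[3],q[0]])
def down(ydir):  # ydir: angle (deg) of tool y in world, tool z down
    a=np.radians(ydir);y=np.array([np.cos(a),np.sin(a),0]);z=np.array([0,0,-1.]);x=np.cross(y,z)
    return Ro.from_matrix(np.c_[x,y,z])
def to(p,ydir):
    c,R=cur();print("lin cm",np.round(R.inv().apply(np.array(p)-c)*100,2),"rot deg",np.round((R.inv()*down(ydir)).as_rotvec()*180/np.pi,1))
E
python3 - <<'E'
from h import *
to([.144,.557,.34],96);to([.593,-.012,.34],96)
E
```

```text
lin cm [  0.04   0.06 -10.96] rot deg [ -0.1  -0.  -20.5]
lin cm [-57.71 -43.74 -10.9 ] rot deg [ -0.1  -0.  -20.5]
```

```bash
python3 -m handwheel '[{"grip":0,"linear":[0,0,-4],"rotation":[0,0,0]},{"grip":0,"linear":[0,0,-8],"rotation":[0,0,0]},{"grip":0,"linear":[0,0,-11],"rotation":[0,0,0]},{"grip":0,"linear":[-3,-2.3,-11],"rotation":[0,0,-2]},{"grip":0,"linear":[-6,-4.6,-11],"rotation":[0,0,-4]},{"grip":0,"linear":[-9,-6.9,-11],"rotation":[0,0,-6]},{"grip":0,"linear":[-12,-9.2,-11],"rotation":[0,0,-8]},{"grip":0,"linear":[-15,-11.5,-11],"rotation":[0,0,-10]},{"grip":0,"linear":[-18,-13.8,-11],"rotation":[0,0,-12]},{"grip":0,"linear":[-21,-16.1,-11],"rotation":[0,0,-14]},{"grip":0,"linear":[-24,-18.4,-11],"rotation":[0,0,-16]},{"grip":0,"linear":[-27,-20.7,-11],"rotation":[0,0,-18]}]'; python3 -c "
from h import *
to([.593,-.012,.34],96);print(status.get_obs()['q'])"
```

```text
time_s: 1.1
eef_pos: [0.3542, 0.2868, 0.3411]
eef_rot: [-0.0, -0.031, 1.0, -0.0]
wrist_force: [1.2, 0.6, 0.2]
opening: -0.0
lin cm [-21.97 -31.31   0.1 ] rot deg [-0.  -0.  -2.4]
[ 4.19069077e-01 -1.70129501e-01  1.74055320e+00  3.53130042e-05
  1.57139186e+00 -1.21403722e+00]
```

```bash
python3 -m handwheel '[{"grip":0,"linear":[-2,-3,0],"rotation":[0,0,0]},{"grip":0,"linear":[-4,-6,0],"rotation":[0,0,0]},{"grip":0,"linear":[-6,-9,0],"rotation":[0,0,0]},{"grip":0,"linear":[-8,-12,0],"rotation":[0,0,-1]},{"grip":0,"linear":[-10,-15,0],"rotation":[0,0,-2]},{"grip":0,"linear":[-12.5,-18,0],"rotation":[0,0,-2.4]},{"grip":0,"linear":[-15,-21,0],"rotation":[0,0,-2.4]},{"grip":0,"linear":[-17.5,-24,0],"rotation":[0,0,-2.4]},{"grip":0,"linear":[-19,-27,0],"rotation":[0,0,-2.4]},{"grip":0,"linear":[-21,-30,0],"rotation":[0,0,-2.4]},{"grip":0,"linear":[-22,-31.3,0],"rotation":[0,0,-2.4]},{"grip":0,"linear":[-22,-31.3,0],"rotation":[0,0,-2.4]}]'; python3 - <<'E'
from h import *
import cv2
to([.593,-.012,.28],96);o=status.get_obs();print(o['q'],o['wrist_force'])
for n in("side","top"):
    im=cams.camera(n)[:,:,::-1]
    im=im[100:340,220:460] if n=="side" else im[100:280,220:440]
    cv2.imwrite(f"pics/{n}1.png",cv2.resize(im,None,fx=2.4,fy=2.4,interpolation=cv2.INTER_CUBIC))
E
```

```text
time_s: 2.1
eef_pos: [0.5935, -0.0141, 0.3398]
eef_rot: [-0.001, -0.049, 0.999, -0.0]
wrist_force: [-0.1, 0.7, -1.0]
opening: -0.003
lin cm [0.02 0.22 5.98] rot deg [-0.  -0.1 -0.4]
[-2.23089525e-01  1.56344306e-01  1.41850884e+00 -8.54608680e-04
  1.56825200e+00 -1.89213520e+00] [-0.05494304  0.73338498 -1.03643917]
```

View pics/side1.png

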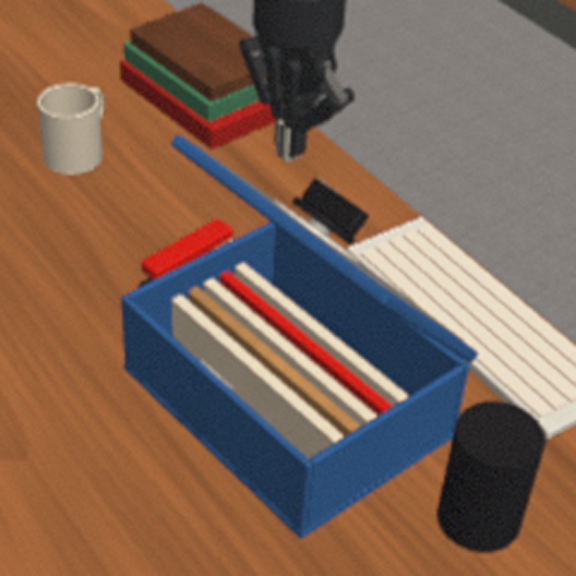

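View pics/top1.png

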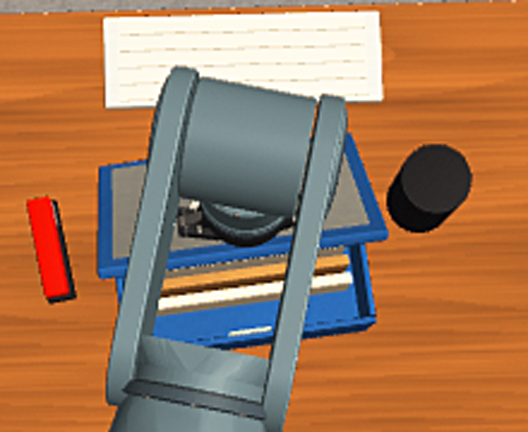

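```bash
python3 - <<'E'
from h import *
yaw=np.radians(6.);R=np.array([[np.cos(yaw),-np.sin(yaw),0],[np.sin(yaw),np.cos(yaw),0],[0,0,1]]);c=np.array([.618,-.009,0])
p0,Rt=cur()
for th in [.85,.78,.7,.6,.5,.4,.3,.2,.1,.05,0,-.02,-.04]:
    s=.208;q=np.array([.11-s*np.cos(th)+.014*np.sin(th)+.011*np.clip(th*3,0,1),0,.11+s*np.sin(th)+.014*np.cos(th)])
    print(th,np.round(q,4),np.round(Rt.inv().apply(c+R@q-p0)*100,2))
E
```

```text
0.85 [-0.0058  0.      0.2755] [-2.05 -0.08  6.48]
0.78 [-0.017   0.      0.2662] [-0.93 -0.08  7.41]
0.7 [-0.0291  0.      0.2547] [ 0.28 -0.09  8.56]
0.6 [-0.0428  0.      0.239 ] [ 1.64 -0.09 10.14]
0.5 [-0.0548  0.      0.222 ] [ 2.85 -0.1  11.84]
0.4 [-0.0651  0.      0.2039] [ 3.87 -0.11 13.65]
0.3 [-0.0747  0.      0.1848] [ 4.82 -0.11 15.56]
0.2 [-0.0845  0.      0.165 ] [ 5.8  -0.12 17.54]
0.1 [-0.0923  0.      0.1447] [ 6.57 -0.12 19.58]
0.05 [-0.0954  0.      0.1344] [ 6.89 -0.12 20.61]
0 [-0.098  0.     0.124] [ 7.14 -0.13 21.65]
-0.02 [-0.0982  0.      0.1198] [ 7.17 -0.13 22.06]
-0.04 [-0.0984  0.      0.1157] [ 7.18 -0.13 22.48]
```

```bash
python3 -m handwheel '[{"grip":0,"linear":[-0.9,0,3],"rotation":[0,0,0]},{"grip":0,"linear":[-0.9,0,5],"rotation":[0,0,0]},{"grip":0,"linear":[-0.9,0,6.5],"rotation":[0,0,0]},{"grip":0,"linear":[-0.9,0,7.4],"rotation":[0,0,0]},{"grip":0,"linear":[-0.3,0,8],"rotation":[0,0,0]},{"grip":0,"linear":[0.3,0,8.6],"rotation":[0,0,0]},{"grip":0,"linear":[1,0,9.4],"rotation":[0,0,0]},{"grip":0,"linear":[1.6,0,10.1],"rotation":[0,0,0]}]'; python3 - <<'E'
from h import *
import cv2
im=cams.camera("side")[:,:,::-1][100:340,220:460]
cv2.imwrite("pics/side2.png",cv2.resize(im,None,fx=2.4,fy=2.4,interpolation=cv2.INTER_CUBIC))
E
```

```text
time_s: 2.87
eef_pos: [0.576, -0.0116, 0.2411]
eef_rot: [0.001, -0.051, 0.999, 0.0]
wrist_force: [2.3, 3.0, 2.2]
opening: 0.001
```

View pics/side2.png

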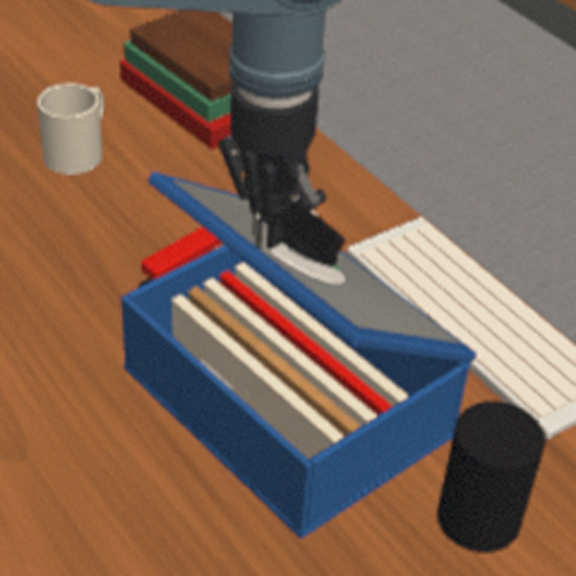

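```bash
python3 -m handwheel '[{"grip":0,"linear":[0.9,0,0.9],"rotation":[0,0,0]},{"grip":0,"linear":[1.5,0,1.7],"rotation":[0,0,0]},{"grip":0,"linear":[2,0,2.6],"rotation":[0,0,0]},{"grip":0,"linear":[2.5,0,3.5],"rotation":[0,0,0]},{"grip":0,"linear":[3,0,4.5],"rotation":[0,0,0]},{"grip":0,"linear":[3.5,0,5.5],"rotation":[0,0,0]},{"grip":0,"linear":[4,0,6.5],"rotation":[0,0,0]},{"grip":0,"linear":[4.5,0,7.5],"rotation":[0,0,0]},{"grip":0,"linear":[4.9,0,8.5],"rotation":[0,0,0]},{"grip":0,"linear":[5.2,0,9.5],"rotation":[0,0,0]},{"grip":0,"linear":[5.5,0,10.3],"rotation":[0,0,0]},{"grip":0,"linear":[5.6,0,11],"rotation":[0,0,0]}]'; python3 - <<'E'
from h import *
import cv2
im=cams.camera("side")[:,:,::-1][100:340,220:460]
cv2.imwrite("pics/side3.png",cv2.resize(im,None,fx=2.4,fy=2.4,interpolation=cv2.INTER_CUBIC))
E
```

```text
time_s: 3.92
eef_pos: [0.5196, -0.0179, 0.129]
eef_rot: [-0.001, -0.051, 0.999, 0.0]
wrist_force: [-0.9, 0.3, 2.0]
opening: 0.001
```

View pics/side3.png

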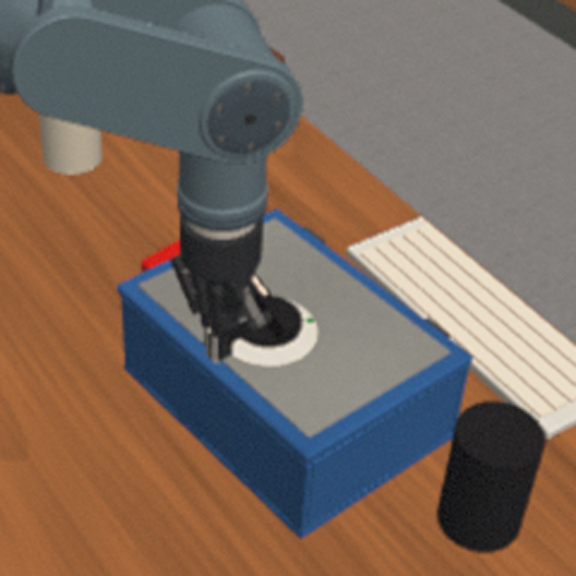

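The lid is nearly shut, with the tip at (215,355) on its front edge. I'll press the last few millimetres slowly.

```bash
python3 -m handwheel '[{"grip":0,"linear":[0,0,0.2],"rotation":[0,0,0]},{"grip":0,"linear":[0,0,0.4],"rotation":[0,0,0]},{"grip":0,"linear":[0,0,0.6],"rotation":[0,0,0]},{"grip":0,"linear":[0,0,0.7],"rotation":[0,0,0]},{"grip":0,"linear":[0,0,0.7],"rotation":[0,0,0]}]'
```

```text
time_s: 4.38
eef_pos: [0.5199, -0.018, 0.1249]
eef_rot: [-0.001, -0.051, 0.999, 0.0]
wrist_force: [-11.1, 1.5, 16.2]
opening: 0.002
```

```bash
python3 -m handwheel '[{"grip":0,"linear":[0,0,0.1],"rotation":[0,0,0]},{"grip":0,"linear":[0,0,0.1],"rotation":[0,0,0]}]';  python3 -m handwheel '[{"grip":0,"linear":[0,0,-2],"rotation":[0,0,0]},{"grip":0,"linear":[0,0,-5],"rotation":[0,0,0]},{"grip":0,"linear":[0,0,-9],"rotation":[0,0,0]},{"grip":0,"linear":[4,0,-13],"rotation":[0,0,0]},{"grip":0,"linear":[8,0,-17],"rotation":[0,0,0]},{"grip":0,"linear":[12,0,-17],"rotation":[0,0,0]},{"grip":0,"linear":[15,0,-17],"rotation":[0,0,0]},{"grip":0,"linear":[15,0,-17],"rotation":[0,0,0]}]';python3 - <<'E'
from h import *
import cv2
for n in("side","top"):
    im=cams.camera(n)[:,:,::-1]; cv2.imwrite(f"pics/{n}4f.png",im)
    im=im[170:340,240:460] if n=="side" else im[140:270,230:410]
    cv2.imwrite(f"pics/{n}4.png",cv2.resize(im,None,fx=3.5,fy=3.5,interpolation=cv2.INTER_CUBIC))
E
```

```text
time_s: 4.55
eef_pos: [0.52, -0.018, 0.1246]
eef_rot: [-0.001, -0.051, 0.999, -0.0]
wrist_force: [-15.2, 1.4, 22.9]
opening: 0.005
time_s: 5.22
eef_pos: [0.3688, -0.0334, 0.2943]
eef_rot: [0.002, -0.051, 0.999, -0.001]
wrist_force: [0.1, 0.1, -0.3]
opening: 0.002
```

View pics/side4.png

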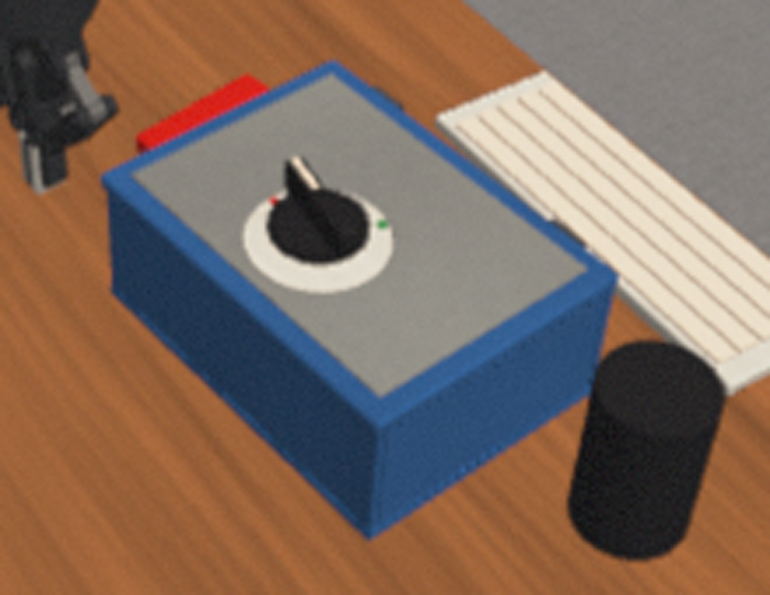

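View pics/top4.png

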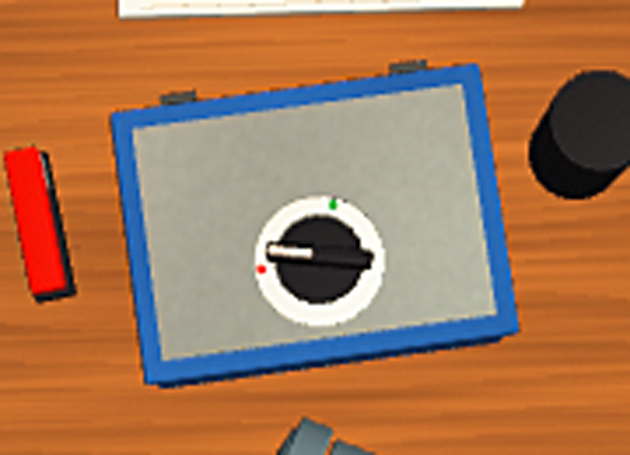

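Lid shut: in the crop the plate centre is near (320,260) and the stripe runs from (268,249) to (312,253). Next I'll measure the knob.

```bash
python3 - <<'E'
from h import *
import cv2
t=cv2.imread("pics/top4f.png");f=lambda x,y:(230+x/3.5,140+y/3.5)
r=lambda a:np.round(a,4)
# plate: white, low saturation, bright
roi=t[190:240,295:345];hsv=cv2.cvtColor(roi,cv2.COLOR_BGR2HSV)
m=((hsv[...,2]>205)&(hsv[...,1]<40)).astype(np.uint8)
cs,_=cv2.findContours(m,cv2.RETR_EXTERNAL,cv2.CHAIN_APPROX_NONE);c=max(cs,key=cv2.contourArea)
e=cv2.fitEllipse(cv2.convexHull(c));print("plate ell",e)
pc=plane("top",295+e[0][0],190+e[0][1],.128);print("plate centre",r(pc))
k=cv2.inRange(roi,(0,0,0),(60,60,60));ys,xs=np.nonzero(k);print("black centroid",plane("top",295+xs.mean(),190+ys.mean(),.15))
# lid corners z=.124
L=[plane("top",*f(*q),.124) for q in((112,115),(476,66),(518,330),(148,380))]
for q in L: print(r(q))
print("widths",[round(float(np.linalg.norm(L[i]-L[(i+1)%4])),4) for i in range(4)])
ctr=sum(L)/4
for a,b in((0,1),(3,2)):
    d=L[a]-L[b];print("yaw",np.degrees(np.arctan2(-d[0],d[1])))
for a,b in((3,0),(2,1)):
    d=L[b]-L[a];print("yaw",np.degrees(np.arctan2(d[1],d[0])))
rd,gn=plane("top",*f(262,269),.128),plane("top",*f(333,205),.128)
print("red",r(rd-pc),np.degrees(np.arctan2(*(rd-pc)[[1,0]])),"green",r(gn-pc),np.degrees(np.arctan2(*(gn-pc)[[1,0]])))
S=[plane("top",*f(*q),.169) for q in((268,249),(312,253),(372,259))]
for s in S: print("bar",r(s))
d=S[0]-S[2];print("bar len",np.linalg.norm(d),"dir",np.degrees(np.arctan2(d[1],d[0])),"mid",r((S[0]+S[2])/2))
d=S[0]-S[1];print("stripe dir",np.degrees(np.arctan2(d[1],d[0])))
E
```

```text
plate ell ((25.811359405517578, 24.297954559326172), (36.722110748291016, 36.91648864746094), 142.33737182617188)
plate centre [ 0.5806 -0.0124  0.128 ]
black centroid [ 0.5787351  -0.01391759  0.15      ]
[0.7043 0.1507 0.124 ]
[ 0.7366 -0.1456  0.124 ]
[ 0.52   -0.1712  0.124 ]
[0.4884 0.1259 0.124 ]
widths [0.2981, 0.218, 0.2988, 0.2173]
yaw 6.217997531165961
yaw 6.071204313699497
yaw 6.556205574322443
yaw 6.727972623502038
red [-0.006   0.0449  0.    ] 97.56249328741104 green [ 0.0443 -0.0135  0.    ] -16.943127701915486
bar [0.5845 0.0264 0.169 ]
bar [ 0.5804 -0.0076  0.169 ]
bar [ 0.5744 -0.0541  0.169 ]
bar len 0.08109855616652062 dir 82.83315876859083 mid [ 0.5794 -0.0138  0.169 ]
stripe dir 83.1337127244395
```

```bash
python3 - <<'E'
from h import *
to([.580,-.013,.22],-7)
E
```

```text
lin cm [-20.97  -0.03   7.47] rot deg [1.000e-01 3.000e-01 1.028e+02]
```

```bash
python3 -m handwheel '[{"grip":8.5,"linear":[-2,0,0],"rotation":[0,0,7]},{"grip":8.5,"linear":[-4,0,0],"rotation":[0,0,14]},{"grip":8.5,"linear":[-6,0,0],"rotation":[0,0,21]},{"grip":8.5,"linear":[-8,0,0],"rotation":[0,0,28]},{"grip":8.5,"linear":[-10,0,0],"rotation":[0,0,35]},{"grip":8.5,"linear":[-12,0,0],"rotation":[0,0,42]},{"grip":8.5,"linear":[-14,0,0],"rotation":[0,0,49]},{"grip":8.5,"linear":[-16,0,0],"rotation":[0,0,56]},{"grip":8.5,"linear":[-18,0,0],"rotation":[0,0,63]},{"grip":8.5,"linear":[-20,0,0],"rotation":[0,0,70]},{"grip":8.5,"linear":[-21,0,2],"rotation":[0,0,77]},{"grip":8.5,"linear":[-21,0,4],"rotation":[0,0,84]}]'; python3 - <<'E'
from h import *
to([.580,-.013,.22],-7)
E
```

```text
time_s: 6.32
eef_pos: [0.5842, -0.0117, 0.2518]
eef_rot: [0.002, 0.632, 0.775, 0.001]
wrist_force: [-0.8, -0.2, -0.0]
opening: 0.991
lin cm [-0.04 -0.45  3.18] rot deg [ 0.2  0.  18.5]
```

```bash
python3 -m handwheel '[{"grip":8.5,"linear":[0,-0.1,1],"rotation":[0,0,7]},{"grip":8.5,"linear":[0,-0.1,2],"rotation":[0,0,14]},{"grip":8.5,"linear":[0,-0.1,3],"rotation":[0,0,18.5]},{"grip":8.5,"linear":[0,-0.1,3],"rotation":[0,0,18.5]},{"grip":8.5,"linear":[0,-0.1,3],"rotation":[0,0,18.5]}]'; python3 - <<'E'
from h import *
to([.580,-.013,.146],-7);print(status.get_obs()['q'])
E
```

```text
time_s: 6.73
eef_pos: [0.5797, -0.0118, 0.221]
eef_rot: [-0.001, 0.746, 0.666, -0.0]
wrist_force: [0.3, 0.1, 0.6]
opening: 0.995
lin cm [-0.12  0.05  7.5 ] rot deg [-0.1 -0.   0.5]
[-2.24996510e-01  2.01782361e-01  1.60380682e+00  2.03088670e-04
  1.33781346e+00 -1.11972870e-01]
```

```bash
python3 -m handwheel '[{"grip":8.5,"linear":[-0.1,0,2],"rotation":[0,0,0.5]},{"grip":8.5,"linear":[-0.1,0,4],"rotation":[0,0,0.5]},{"grip":7,"linear":[-0.1,0,5.5],"rotation":[0,0,0.5]},{"grip":5,"linear":[-0.1,0,6.5],"rotation":[0,0,0.5]},{"grip":4,"linear":[-0.1,0,7],"rotation":[0,0,0.5]},{"grip":4,"linear":[-0.1,0,7.2],"rotation":[0,0,0.5]},{"grip":4,"linear":[-0.1,0,7.2],"rotation":[0,0,0.5]}]'; python3 - <<'E'
from h import *
import cv2
for n in("side","top"):
    im=cams.camera(n)[:,:,::-1]
    im=im[170:340,240:460] if n=="side" else im[140:270,230:410]
    cv2.imwrite(f"pics/{n}5.png",cv2.resize(im,None,fx=3.5,fy=3.5,interpolation=cv2.INTER_CUBIC))
E
```

```text
time_s: 7.32
eef_pos: [0.5797, -0.0132, 0.1507]
eef_rot: [0.0, 0.75, 0.662, 0.0]
wrist_force: [-0.0, 0.6, -0.1]
opening: 0.47
```

View pics/side5.png

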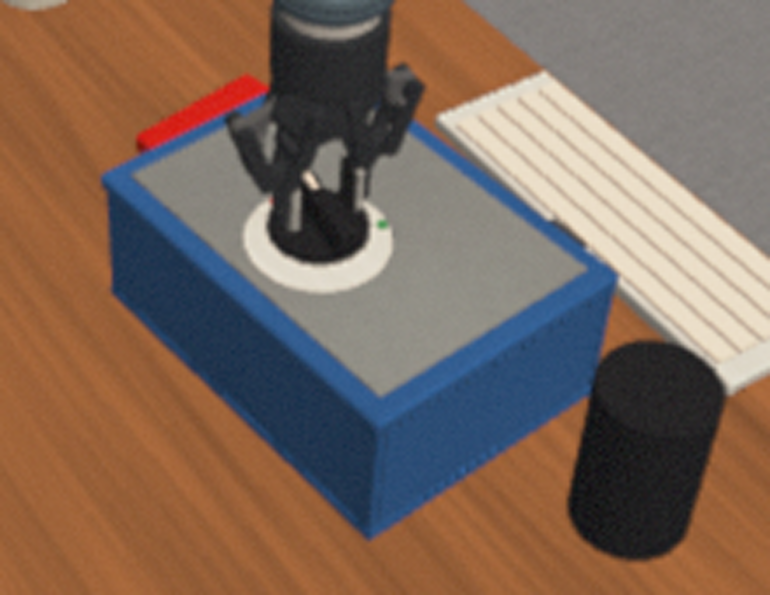

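The fingers, at (295,205) and (360,190), straddle the bar nicely. Next I'll close on it at the same height.

```bash
python3 -m handwheel '[{"grip":2.5,"linear":[0,0,0],"rotation":[0,0,0]},{"grip":1.5,"linear":[0,0,0],"rotation":[0,0,0]},{"grip":0.5,"linear":[0,0,0],"rotation":[0,0,0]},{"grip":0.5,"linear":[0,0,0],"rotation":[0,0,0]},{"grip":0.5,"linear":[0,0,0],"rotation":[0,0,0]}]'; python3 -c "
from h import *
o=status.get_obs();print(o['torque'],o['wrist_force'],o['eef_pos'])"
```

```text
time_s: 7.83
eef_pos: [0.5802, -0.0134, 0.1513]
eef_rot: [0.001, 0.75, 0.662, 0.001]
wrist_force: [3.4, 0.2, 3.1]
opening: 0.146
[-0.03518145 -0.37588695  0.03283777] [3.42843396 0.18639911 3.09689412] [ 0.5801826  -0.0133598   0.15127953]
```

```bash
python3 -m handwheel '[{"grip":0.5,"linear":[0,0,0.2],"rotation":[0,0,0]},{"grip":0.5,"linear":[0,0,0.4],"rotation":[0,0,0]},{"grip":0.5,"linear":[0,0,0.6],"rotation":[0,0,0]},{"grip":0.5,"linear":[0,0,0.7],"rotation":[0,0,0]},{"grip":0.5,"linear":[0,0,0.7],"rotation":[0,0,0]}]'
```

```text
time_s: 8.25
eef_pos: [0.5803, -0.0134, 0.1453]
eef_rot: [0.001, 0.75, 0.662, 0.001]
wrist_force: [-1.0, 0.1, 13.2]
opening: 0.147
```

```bash
python3 -m handwheel '[{"grip":0.5,"linear":[0,0,0],"rotation":[0,0,5]},{"grip":0.5,"linear":[0,0,0],"rotation":[0,0,10]},{"grip":0.5,"linear":[0,0,0],"rotation":[0,0,15]},{"grip":0.5,"linear":[0,0,0],"rotation":[0,0,20]},{"grip":0.5,"linear":[0,0,0],"rotation":[0,0,25]},{"grip":0.5,"linear":[0,0,0],"rotation":[0,0,30]},{"grip":0.5,"linear":[0,0,0],"rotation":[0,0,35]},{"grip":0.5,"linear":[0,0,0],"rotation":[0,0,40]},{"grip":0.5,"linear":[0,0,0],"rotation":[0,0,45]},{"grip":0.5,"linear":[0,0,0],"rotation":[0,0,50]},{"grip":0.5,"linear":[0,0,0],"rotation":[0,0,55]},{"grip":0.5,"linear":[0,0,0],"rotation":[0,0,60]}]'; python3 - <<'E'
from h import *
import cv2
o=status.get_obs();print(o['torque'],o['q'])
for n in("side","top"):
    im=cams.camera(n)[:,:,::-1]
    im=im[170:340,240:460] if n=="side" else im[140:270,230:410]
    cv2.imwrite(f"pics/{n}6.png",cv2.resize(im,None,fx=3.5,fy=3.5,interpolation=cv2.INTER_CUBIC))
E
```

```text
time_s: 9.25
eef_pos: [0.5788, -0.0121, 0.1453]
eef_rot: [-0.001, 0.981, 0.196, -0.0]
wrist_force: [-6.4, 4.2, 18.9]
opening: 0.146
[1.00092709 1.29100611 0.0666219 ] [-2.26490489e-01  2.79928280e-01  1.67118292e+00  1.44030115e-03
  1.19159973e+00  9.48599576e-01]
```

View pics/side6.png

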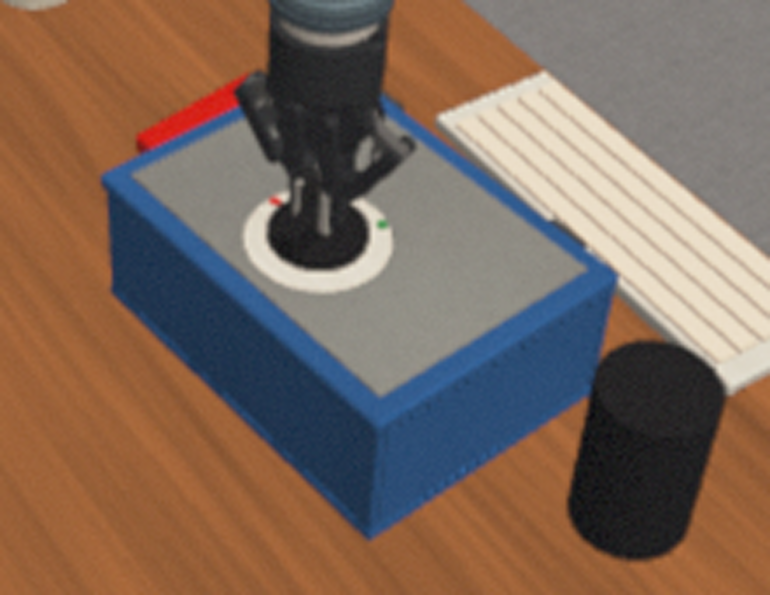

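```bash
python3 -m handwheel '[{"grip":0.5,"linear":[0,0,0],"rotation":[0,0,4]},{"grip":0.5,"linear":[0,0,0],"rotation":[0,0,8]},{"grip":0.5,"linear":[0,0,0],"rotation":[0,0,12]},{"grip":0.5,"linear":[0,0,0],"rotation":[0,0,16]},{"grip":0.5,"linear":[0,0,0],"rotation":[0,0,20]},{"grip":0.5,"linear":[0,0,0],"rotation":[0,0,24]},{"grip":0.5,"linear":[0,0,0],"rotation":[0,0,28]},{"grip":0.5,"linear":[0,0,0],"rotation":[0,0,32]},{"grip":0.5,"linear":[0,0,0],"rotation":[0,0,36]},{"grip":0.5,"linear":[0,0,0],"rotation":[0,0,39]},{"grip":0.5,"linear":[0,0,0],"rotation":[0,0,41]},{"grip":0.5,"linear":[0,0,0],"rotation":[0,0,41]}]'; python3 - <<'E'
from h import *
import cv2
o=status.get_obs();print(o['torque'],o['q']);to([.58,-.013,.145],-105.5)
for n in("side","top"):
    im=cams.camera(n)[:,:,::-1]
    im=im[170:340,240:460] if n=="side" else im[140:270,230:410]
    cv2.imwrite(f"pics/{n}7.png",cv2.resize(im,None,fx=3.5,fy=3.5,interpolation=cv2.INTER_CUBIC))
E
```

```text
time_s: 10.35
eef_pos: [0.5788, -0.0107, 0.1453]
eef_rot: [-0.002, 0.988, -0.157, -0.001]
wrist_force: [-5.3, 8.5, 19.0]
opening: 0.143
[1.69553539 1.06897321 0.69345564] [-0.22512369  0.27982632  1.67130802  0.00328062  1.19168718  1.66076527]
lin cm [0.18 0.18 0.03] rot deg [-0.2  0.1 -2.6]
```

View pics/side7.png

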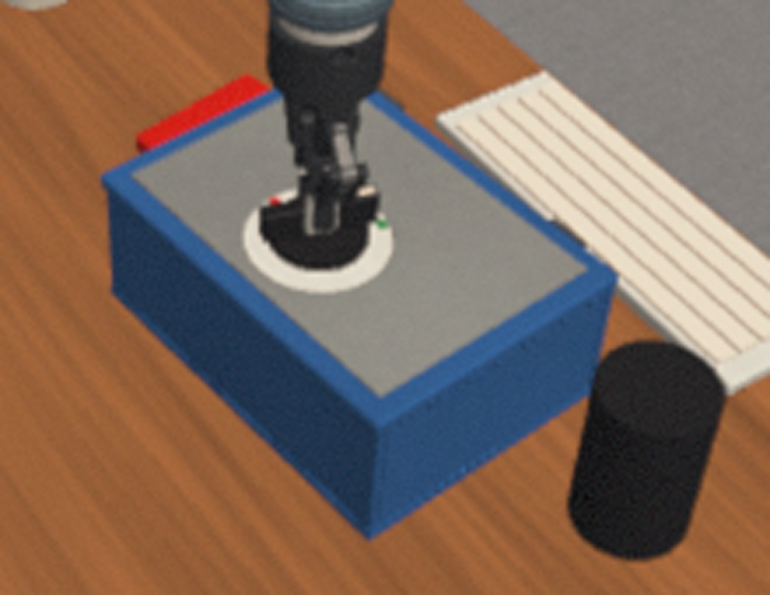

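```bash
python3 -m handwheel '[{"grip":0.5,"linear":[0,0,0],"rotation":[0,0,2]},{"grip":0.5,"linear":[0,0,0],"rotation":[0,0,4]},{"grip":0.5,"linear":[0,0,0],"rotation":[0,0,4]}]'; python3 -c "
from h import *
o=status.get_obs();print(o['torque'],o['eef_rot']);to([.58,-.013,.145],-105.5)"
```

```text
time_s: 10.7
eef_pos: [0.5789, -0.0108, 0.1453]
eef_rot: [-0.001, 0.982, -0.191, -0.0]
wrist_force: [-6.4, 8.9, 18.8]
opening: 0.143
[1.59020087 1.00026917 1.55851786] [-1.25244665e-03  9.81612115e-01 -1.90881978e-01 -3.96438400e-04]
lin cm [0.18 0.17 0.03] rot deg [-0.1  0.1 -6.5]
```

Torque is 1.6 N m, so the knob is firmly on its end stop. I'll unload it, ease it up so it springs out, and then release.

```bash
python3 -m handwheel '[{"grip":0.5,"linear":[0,0,0],"rotation":[0,0,-3]},{"grip":0.5,"linear":[0,0,-0.3],"rotation":[0,0,-5]},{"grip":0.5,"linear":[0,0,-0.7],"rotation":[0,0,-5]},{"grip":3,"linear":[0,0,-0.7],"rotation":[0,0,-5]},{"grip":6,"linear":[0,0,-0.7],"rotation":[0,0,-5]},{"grip":6,"linear":[0,0,-0.7],"rotation":[0,0,-5]},{"grip":6,"linear":[0,0,-0.7],"rotation":[0,0,-5]}]'; python3 -m handwheel '[{"grip":6,"linear":[0,0,-2],"rotation":[0,0,0]},{"grip":6,"linear":[0,0,-4],"rotation":[0,0,0]},{"grip":6,"linear":[0,0,-8],"rotation":[0,0,0]},{"grip":6,"linear":[0,0,-12],"rotation":[0,0,0]},{"grip":6,"linear":[0,0,-15],"rotation":[0,0,0]}]'; python3 - <<'E'
from h import *
to([.36,-.03,.3],-105.5)
E
```

```text
time_s: 11.28
eef_pos: [0.5785, -0.0133, 0.1494]
eef_rot: [0.0, 0.989, -0.149, -0.001]
wrist_force: [-0.5, 0.0, -0.4]
opening: 0.699
time_s: 11.7
eef_pos: [0.5794, -0.0135, 0.303]
eef_rot: [0.0, 0.989, -0.149, 0.001]
wrist_force: [0.7, -0.0, 1.1]
opening: 0.705
lin cm [-20.48   8.05   0.27] rot deg [ 0.  -0.1 -1.7]
```

```bash
python3 -m handwheel '[{"grip":6,"linear":[-3,1,0],"rotation":[0,0,0]},{"grip":6,"linear":[-6,2.4,0],"rotation":[0,0,0]},{"grip":6,"linear":[-9,3.6,0],"rotation":[0,0,0]},{"grip":6,"linear":[-12,4.8,0],"rotation":[0,0,0]},{"grip":6,"linear":[-15,6,0],"rotation":[0,0,0]},{"grip":6,"linear":[-18,7,0],"rotation":[0,0,0]},{"grip":6,"linear":[-20,8,0],"rotation":[0,0,0]},{"grip":6,"linear":[-20,8,0],"rotation":[0,0,0]}]'; python3 - <<'E'
from h import *
import cv2
for n in("side","top"):
    im=cams.camera(n)[:,:,::-1]; cv2.imwrite(f"pics/{n}8f.png",im)
    im=im[170:340,240:460] if n=="side" else im[140:270,230:410]
    cv2.imwrite(f"pics/{n}8.png",cv2.resize(im,None,fx=3.5,fy=3.5,interpolation=cv2.INTER_CUBIC))
E
```

```text
time_s: 12.37
eef_pos: [0.3615, -0.0307, 0.2999]
eef_rot: [0.0, 0.989, -0.15, -0.0]
wrist_force: [0.1, -0.2, -0.2]
opening: 0.701
```

View pics/side8.png

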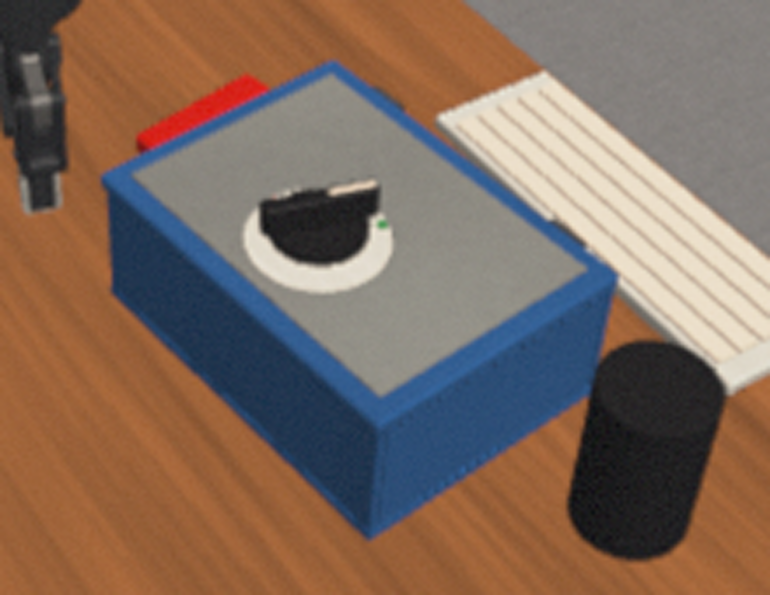

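View pics/top8.png

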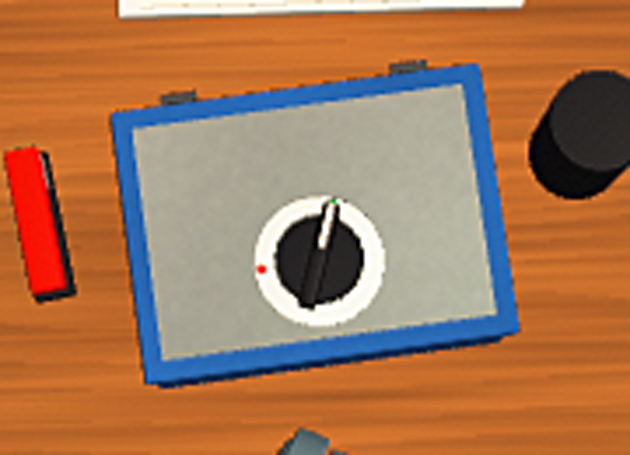

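View pics/top8f.png

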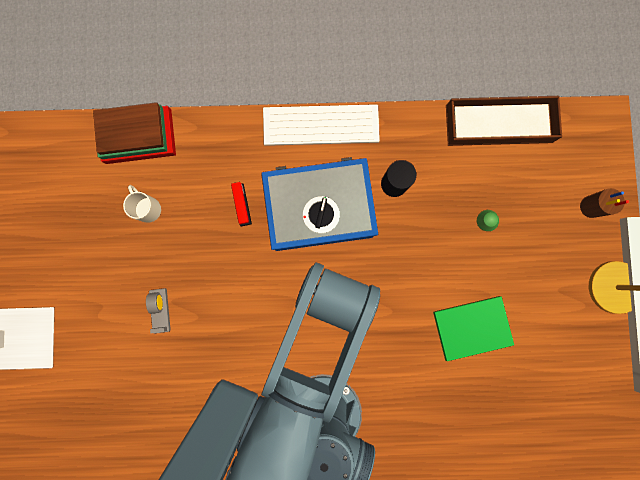

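```bash
python3 - <<'E'
from h import *
f=lambda x,y:(230+x/3.5,140+y/3.5)
a,b=plane("top",*f(307,305),.169),plane("top",*f(333,202),.169);d=b-a
t=np.degrees(np.arctan2(d[1],d[0]));print(t,"knob rad",np.radians(96.3-t),np.linalg.norm(d))
print(plane("top",397.5,174,.13), ctrl.hand_in())
E
```

```text
-15.722392948416582 knob rad 1.9551595929127477 0.0831757724362986
the job is handed in; nothing more can be done
[ 0.68895817 -0.23235893  0.13      ] None
```

The chest lid is shut and the knob is locked, and I've handed the job in at about 12.4 s of the 64 s allowed. I pushed the lid closed at its front edge with the fingers shut, then gripped the knob bar, pushed it in and turned it clockwise past the safety stop and detent.

- **Lid:** it ended on its hard stop, with the fingertip at z = 0.1246 m under 23 N. The flat-lid height is 0.124 m.
- **Pushing in:** the grip went down 6 mm under 13 N before I turned it. That is the full stroke if the fingers did not slip on the bar.
- **Turning:** it stopped at about 1.6 N m, well above the 0.3 N m detent.
- **Locked notch:** after release the stripe points at the green dot. I measured the knob at 1.955 rad against the 1.95 rad end stop.
- **Springing out:** I judged this by sight only and did not measure the knob's height. I raised the grip by about 6 mm before opening, and the bar looks raised in the side view.
- **Other things:** in the last top view, the mug, stapler, speaker, paperweight and tape dispenser appear where they started.
- **Robot:** it was clear of everything, reading no contact force.

One disagreement: lengths measured in the images came out 1–5% short of the given sizes (lid width 0.298 m against 0.304 m). It did not affect the result.

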